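# Feel the stirrer's supply toggle and switch it on if it is off

## Task

The stirrer's supply must be on before the run: at the switch box with the flat paddle toggle, feel with the fingertips, pressing lightly towards the end with the cable gland, which way the paddle leans. If it leans away from the gland it is off, so push it over until it drops to the gland side; if it already leans to the gland it is on, so just touch it and never flip it off. Do not force the paddle against its stop, leave the toggle with the ball end alone, and draw the hand clear.

Things in the scene. Friction and masses are not known exactly. Their poses are not given: they have to be found in the camera images.
- paddle_switch: Target: grey box fixed on the worktop, 100 (x) x 64 (y) x 45 mm high. A black round cable gland sticks out of its +x end to x = 77 mm and marks the ON side. Origin: centre of its underside, z up. On its top a toggle with a flat black paddle, 40 mm wide (y), 8 mm thick, 26 to 70 mm from the pivot, on a 10 mm stem. Pivot axis along y at x = 0, z = 45 mm. Paddle top at most 116 mm up.
- paddle_switch_toggle (a joint): Paddle angle, rad: 0 = fully off (leaning 0.35 from upright to the box's -x end, away from the gland), 0.35 = upright, 0.7 = fully on (leaning 0.35 to +x, the gland end). Weighted (0.5 kg), no spring: it rests only at either end and falls over by itself beyond upright. It takes 1 to 3 N at the paddle to move it from an end, less near upright; the stops are stiff.
- paddle_tip (a point): The middle of the paddle's top edge, 70 mm from the pivot; it moves with the paddle.
- ball_switch: Bystander: the same grey box and gland (at its +x end) with the same tip-over toggle, but the toggle is a thin 9 mm round stem with a 22 mm black ball centred 59 mm from the pivot. May be on or off; its toggle must not be touched. Origin: centre of its underside.
- ball_switch_toggle (a joint): Angle of the ball toggle, rad: 0 = off, 0.7 = on. To be left as it is.
Things that resemble listed ones, but are neither listed nor needed, are in the scene too. What is shaped like the paddle_switch but red or turquoise is not meant.

How it is judged:
By the outcome, as a careful person would: the job done as asked, in the order asked, and still so for the second after the job is handed in, with the robot touching nothing.
It also fails if it takes over 27 s, if anything falls off the work surface, if the arm or the gripper's body presses on something with over 40 N, if the wrist force passes 120 N, or if a joint passes its speed limit or range.

## Robot

A 6-joint arm with a two-finger parallel gripper is mounted at the origin on a cart in front of the work surface, level with it; the furniture and walls round the work are solid. World frame = base frame: x ahead of the robot, y to its left, z up, the work surface at z = 0. Lengths are in m, angles in rad, forces in N, time in s.
With the tool pointing down it reaches from about 0.3 to 0.775 m from the base axis. Payload 14.6 kg.
Tool frame: the origin (TCP) lies on the centre line of the jaws, within the pads' length; the fingertips stand 19 mm ahead of it and the grasp point (between the pads) is the TCP; y points along the fingers, x is the direction in which the jaws open and shut, and the axes are right-handed (so a half turn about y gives the same grasp; the last joint's range is limited). The gripper opens to 94 mm and grips with 3 to 60 N. Pads are 16 mm wide; open, the fingers measure 119 mm over their backs; the gripper's body (75 mm by 177 mm) begins 78 mm behind the grasp point.
Start: joints at [-1.397, 0.3, 1.521, -0, 1.321, -0.067], TCP at [0.131, -0.534, 0.224] pointing down, gripper open.
Joint ranges: [-3.03, 3.03], [-0.79, 2.21], [0.23, 2.52], [-1.04, 4.18], [0, 3.07], [-2.55, 2.55]. Speed limits (rad/s): [2.22, 2.22, 2.57, 3.14, 3.14, 3.14].

## Interface

Orientations are given as [roll, pitch, yaw] about the fixed x, y, z axes, in that order (R = Rz(yaw) Ry(pitch) Rx(roll)).
In Python, from station import get_obs, cams, workorder gives the robot as it stands.
- The arm moves only by the shell command python3 -m handwheel 'ROWS' [FORCE]. ROWS is JSON, a list of rows, each an object of numbers: "fingers": the opening, from -1 (shut) to 1 (fully open); "x", "y", "z": the shift along the tool's x, y, z in m; "spin": the turn about the tool's y in degrees. In form: [{"fingers": .., "x": .., "y": .., "z": .., "spin": ..}, ...]. A call has exactly 10 rows; each row is the pose to reach, as a shift and turn from the pose commanded when the call began, along the tool's axes at that moment; what a row does not reach only later rows make up. A row lasts 1/10 s, in which the tool goes at most 50 mm and 8.59 degrees, less where a joint would pass 70% of its speed; a pose out of reach is approached as far as the arm can. A call with a gripper value outside its range is refused whole. The fingers move at their own pace and stop on an object; FORCE is the grip in N (left out, the last holds). Time passes only in rows, so rows that repeat a pose let the fingers close, or fill a call up. It gives the time, the measured TCP pose, the force and the opening at its end, in the units of the state.
- get_obs(): the state, without advancing time (a new reading comes with each control period).
- cams.camera(name): name is "scene" or "top" or "wrist"; returns (picture, depth): 400x640x3 uint8, red, green, blue; 400x640 float32, m along the optical axis (not along the pixel's ray), 0 where there is no reading.
- cams.get_calibration(name): a dict with "fx", "fy", "cx", "cy" (pixels), "view" (4x4, takes a point from world to camera coordinates). Camera axes: x right, y down, z forward; pixel columns grow to the right and rows downward; lengths in m; the calibration is good to about 2 mm. A picture is of the moment at which its call begins: read the wrist's pose just before it. get_calibration takes no time and is no camera call; for the wrist camera it gives the pose at the moment of the call.
- workorder.hand_in(): hands the job in, once; it reports no verdict.
The state is a dict: "time_s": time; "qpos": joint angles; "joint_vel": joint speeds; "tau": joint torques, N m; "ee_pos": TCP position; "eef_rot": TCP orientation; "force": force on the tool from outside, world axes, zero at the start; "moment": the same for the moment, N m; "grip_width": finger opening in m.
Only numpy, scipy, OpenCV 4.12 (cv2) and the standard library are available. Lean on these libraries where they do the work, as an engineer would, in place of code of your own. Each camera call takes 0.05 s, during which the arm holds its last target. There are 200 camera calls.

## Working session

There is one attempt and no reset: what is moved stays moved. The work goes in short steps, Python scripts to look and compute and a shell command to move; the robot and the scene stay as the last step left them, time stands still between calls to the robot, and variables do not carry over. Pictures are saved under pics/ and viewed, about 8 in all and at most 12, crops included, and the job is handed in when it is done.

```bash
mkdir -p pics; ls
cat > h.py <<'E'
import numpy as np, cv2
from station import get_obs, cams, workorder
def snap(n,f):
    c=cams.get_calibration(n); p,d=cams.camera(n)
    cv2.imwrite('pics/'+f+'.png',p[:,:,::-1]); np.savez('pics/'+f+'.npz',p=p,d=d,**{k:c[k] for k in('fx','fy','cx','cy','view')})
    return p,d,c
def world(c,u,v,z):
    V=np.linalg.inv(np.array(c['view'])); return (V@[(u-c['cx'])/c['fx']*z,(v-c['cy'])/c['fy']*z,z,1])[:3]
def onplane(c,u,v,h):
    V=np.linalg.inv(np.array(c['view'])); r=V[:3,:3]@[(u-c['cx'])/c['fx'],(v-c['cy'])/c['fy'],1]; return V[:3,3]+r*(h-V[2,3])/r[2]
E
python3 - <<'E'
from h import *
o=get_obs(); print(o['time_s'],o['ee_pos'],o['eef_rot'],o['force'],o['grip_width'])
for n in('scene','top'): snap(n,n+'1')
E
```

```text
pics
0.0 [ 0.13110435 -0.5338814   0.22387312] [-1.57073225e+00  1.21398641e-03 -1.33001836e+00] [ 0.60947441  0.2213327  -0.01588822] 0.09395414556324216
```

View pics/top1.png

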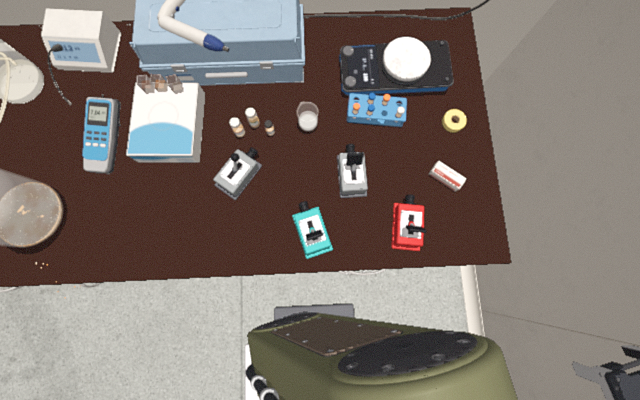

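View pics/scene1.png

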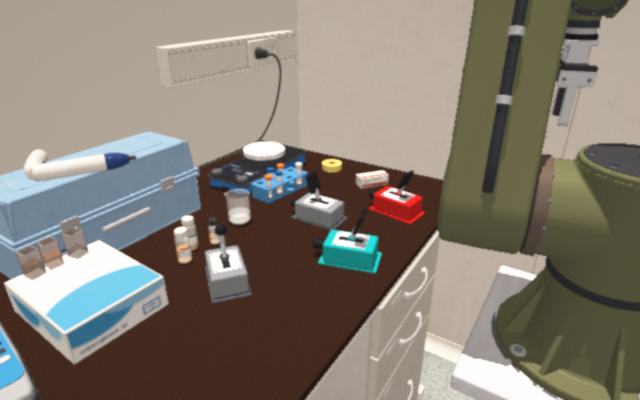

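Two grey candidates in the top view: (238,172) and (352,172). The turquoise (312,232) and red (408,225) boxes are decoys. In the scene view, the grey box at (225,270) carries a ball and the one at (320,208) seems to carry a paddle, so (352,172) in the top view should be the target. I'll confirm that in a crop.

Run:
```python
from h import *
a=cv2.imread('pics/scene1.png')[160:300,190:350]; b=cv2.imread('pics/top1.png')[130:210,200:400]
a=cv2.resize(a,(457,400),interpolation=2); b=cv2.resize(b,(800,320),interpolation=2)
a=cv2.resize(cv2.imread('pics/scene1.png')[165:300,190:430],(480,270),interpolation=2)
out=np.zeros((600,800,3),np.uint8); out[:320]=b; out[325:595,:480]=a; cv2.imwrite('pics/crop1.png',out)
d=np.load('pics/top1.npz'); p=d['p'].astype(int); z=d['d']
V=np.linalg.inv(d['view']); vv,uu=np.mgrid[:400,:640]
P=np.stack([(uu-d['cx'])/d['fx']*z,(vv-d['cy'])/d['fy']*z,z,np.ones_like(z)],-1)@V.T
np.save('pics/topxyz.npy',P[...,:3])
print('cam',V[:3,3])
for n,(u0,u1) in {'L':(205,270),'R':(325,380)}.items():
    m=np.zeros(z.shape,bool); m[140:205,u0:u1]=1
    m&=(P[...,2]>.03)&(P[...,2]<.055)&(z>0)
    q=P[m]; r=cv2.minAreaRect(q[:,:2].astype(np.float32)); print(n,m.sum(),q[:,:3].mean(0),r)
    t=np.zeros(z.shape,bool); t[140:205,u0:u1]=1; t&=(P[...,2]>.075)&(z>0); print(' hi',t.sum(), np.round(P[t],3)[:60:3].tolist())
```

```text
cam [ 0.30833147 -0.01968136  0.91863081]
L 977 [0.56892854 0.16985234 0.04379158] ((0.5809303522109985, 0.16588757932186127), (0.06472209841012955, 0.12608355283737183), 52.06905746459961)
 hi 78 [[0.594, 0.165, 0.107, 1.0], [0.594, 0.158, 0.105, 1.0], [0.591, 0.164, 0.11, 1.0], [0.59, 0.157, 0.11, 1.0], [0.589, 0.169, 0.107, 1.0], [0.588, 0.162, 0.11, 1.0], [0.587, 0.154, 0.111, 1.0], [0.586, 0.169, 0.111, 1.0], [0.586, 0.162, 0.11, 1.0], [0.586, 0.155, 0.107, 1.0], [0.584, 0.169, 0.108, 1.0], [0.583, 0.162, 0.109, 1.0], [0.584, 0.155, 0.107, 1.0], [0.582, 0.169, 0.107, 1.0], [0.581, 0.162, 0.108, 1.0], [0.582, 0.156, 0.105, 1.0], [0.581, 0.17, 0.103, 1.0], [0.579, 0.162, 0.108, 1.0], [0.58, 0.156, 0.104, 1.0], [0.578, 0.168, 0.105, 1.0]]
R 816 [ 0.54982166 -0.12078628  0.04350012] ((0.5693840980529785, -0.12315237522125244), (0.12683039903640747, 0.06420062482357025), 0.8621551394462585)
 hi 199 [[0.583, -0.123, 0.109, 1.0], [0.583, -0.13, 0.109, 1.0], [0.582, -0.137, 0.11, 1.0], [0.581, -0.107, 0.108, 1.0], [0.581, -0.113, 0.109, 1.0], [0.581, -0.121, 0.108, 1.0], [0.58, -0.128, 0.11, 1.0], [0.58, -0.135, 0.109, 1.0], [0.579, -0.142, 0.109, 1.0], [0.578, -0.108, 0.111, 1.0], [0.579, -0.116, 0.108, 1.0], [0.578, -0.123, 0.11, 1.0], [0.578, -0.13, 0.107, 1.0], [0.577, -0.137, 0.11, 1.0], [0.577, -0.104, 0.106, 1.0], [0.576, -0.111, 0.11, 1.0], [0.575, -0.118, 0.11, 1.0], [0.576, -0.125, 0.107, 1.0], [0.577, -0.133, 0.104, 1.0], [0.576, -0.139, 0.106, 1.0]]
```

View pics/crop1.png

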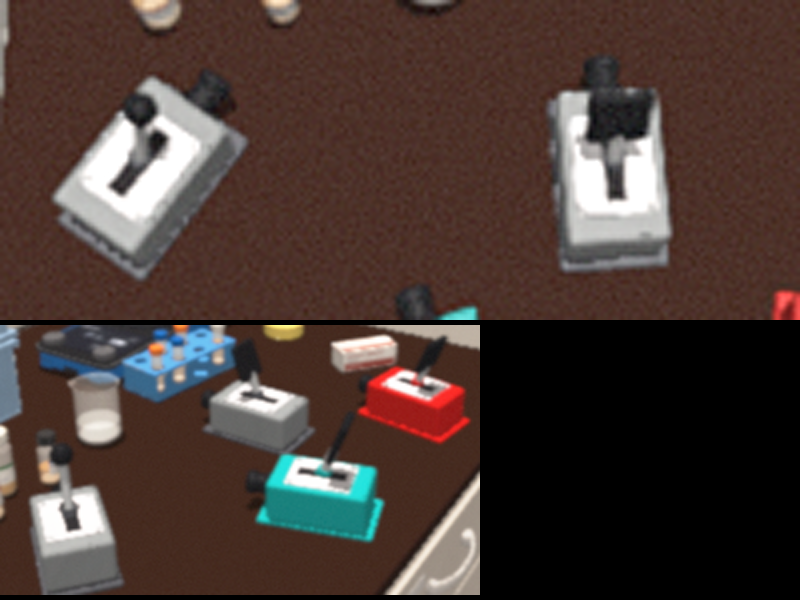

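The crop confirms it. The grey box at top (352,172), scene (320,208) has the flat wide paddle, and it appears to lean towards the gland. The one at (238,172) has the ball. Next I'll measure the box pose and paddle lean from both views.

Run:
```python
from h import *
R={}
for n,(u0,u1,v0,v1) in {'top1':(325,380,135,205),'scene1':(285,350,165,230)}.items():
    d=np.load(f'pics/{n}.npz'); p=d['p'].astype(int); z=d['d']; V=np.linalg.inv(d['view']); vv,uu=np.mgrid[:400,:640]
    P=(np.stack([(uu-d['cx'])/d['fx']*z,(vv-d['cy'])/d['fy']*z,z,np.ones_like(z)],-1)@V.T)[...,:3]
    w=np.zeros(z.shape,bool); w[v0:v1,u0:u1]=1; w&=z>0
    br=p.min(-1)
    m=w&(br>90)&(abs(P[...,2]-.045)<.006); q=P[m]
    print(n,'boxtop',m.sum(),np.median(q[:,2]),cv2.minAreaRect(q[:,:2].astype(np.float32)),np.percentile(q,[1,99],axis=0).round(3).tolist())
    k=w&(p.max(-1)<80)&(P[...,2]>.07)&(P[...,2]<.125); q=P[k]
    for h in (.07,.08,.09,.1,.11):
        s=q[abs(q[:,2]-h)<.005]
        if len(s)>3: print('  z',h,len(s),'x',np.percentile(s[:,0],[5,50,95]).round(3),'y',np.percentile(s[:,1],[5,50,95]).round(3))
    # neighbours above .12
    if n=='top1': a=P[(P[...,2]>.12)&(z>0)&(P[...,0]<.75)&(P[...,0]>.25)&(abs(P[...,1]+.12)<.25)]; print('tall',len(a),a.max(0) if len(a) else '', a.min(0) if len(a) else '')
```

```text
top1 boxtop 668 0.044549316773913716 ((0.5555615425109863, -0.12332881987094879), (0.09816619008779526, 0.06371235102415085), 1.122423529624939) [[0.507, -0.155, 0.04], [0.602, -0.092, 0.049]]
  z 0.07 6 x [0.563 0.564 0.565] y [-0.125 -0.112 -0.107]
  z 0.08 37 x [0.564 0.566 0.568] y [-0.138 -0.122 -0.107]
  z 0.09 38 x [0.567 0.569 0.571] y [-0.136 -0.123 -0.107]
  z 0.1 44 x [0.571 0.573 0.575] y [-0.138 -0.122 -0.105]
  z 0.11 52 x [0.574 0.577 0.582] y [-0.139 -0.122 -0.106]
tall 3267 [ 0.25823469 -0.07324963  0.68218693] [ 0.25000041 -0.14762276  0.50329111]
scene1 boxtop 548 0.04452751512964481 ((0.6333015561103821, -0.1633131355047226), (0.09968391805887222, 0.28658977150917053), 62.979469299316406) [[0.507, -0.251, 0.039], [0.708, -0.091, 0.049]]
  z 0.07 16 x [0.563 0.565 0.568] y [-0.141 -0.114 -0.104]
  z 0.08 50 x [0.564 0.567 0.57 ] y [-0.138 -0.121 -0.103]
  z 0.09 56 x [0.567 0.571 0.574] y [-0.141 -0.118 -0.103]
  z 0.1 52 x [0.572 0.574 0.577] y [-0.138 -0.121 -0.104]
  z 0.11 36 x [0.575 0.578 0.581] y [-0.139 -0.122 -0.105]
```

Target pivot is at about (0.5555, -0.1235), box top z 0.0445. Both views put the paddle's back face at x ≈ 0.570 at z 0.09, which is a lean to the gland, so it looks ON. I'll go in front of the -x side at height with the fingers shut.

```bash
python3 -m handwheel '[{"fingers":-1,"x":-0.012,"y":0,"z":0.019,"spin":0.5},{"fingers":-1,"x":-0.035,"y":0,"z":0.054,"spin":1.5},{"fingers":-1,"x":-0.062,"y":0,"z":0.094,"spin":2.5},{"fingers":-1,"x":-0.089,"y":0,"z":0.136,"spin":4},{"fingers":-1,"x":-0.116,"y":0,"z":0.178,"spin":5.5},{"fingers":-1,"x":-0.143,"y":0,"z":0.219,"spin":7},{"fingers":-1,"x":-0.170,"y":0,"z":0.260,"spin":8.5},{"fingers":-1,"x":-0.196,"y":0,"z":0.301,"spin":10},{"fingers":-1,"x":-0.220,"y":0,"z":0.337,"spin":11.5},{"fingers":-1,"x":-0.238,"y":0,"z":0.365,"spin":12.6}]' 10
```

```text
time_s: 1.1
ee_pos: [0.4301, -0.2139, 0.2243]
eef_rot: [-1.571, 0.0, -1.55]
force: [0.1, -0.2, 1.2]
grip_width: 0.0174
```

```bash
python3 -m handwheel '[{"fingers":-1,"x":-0.025,"y":0,"z":0.022,"spin":0},{"fingers":-1,"x":-0.055,"y":0,"z":0.047,"spin":0},{"fingers":-1,"x":-0.082,"y":0,"z":0.070,"spin":0},{"fingers":-1,"x":-0.091,"y":0.015,"z":0.076,"spin":0},{"fingers":-1,"x":-0.091,"y":0.045,"z":0.076,"spin":0},{"fingers":-1,"x":-0.091,"y":0.075,"z":0.076,"spin":0},{"fingers":-1,"x":-0.091,"y":0.100,"z":0.076,"spin":0},{"fingers":-1,"x":-0.091,"y":0.115,"z":0.076,"spin":0},{"fingers":-1,"x":-0.091,"y":0.115,"z":0.076,"spin":0},{"fingers":-1,"x":-0.091,"y":0.115,"z":0.076,"spin":0}]'
python3 - <<'E'
from h import *
snap('wrist','w1'); snap('scene','s2'); o=get_obs(); print(o['time_s'],o['ee_pos'],o['force'],o['grip_width'])
a=cv2.imread('pics/w1.png'); b=cv2.imread('pics/s2.png')[120:300,220:460]
out=np.zeros((600,800,3),np.uint8); out[:300,:480]=cv2.resize(a,(480,300)); out[300:,:400]=cv2.resize(b,(400,300)); cv2.imwrite('pics/c2.png',out)
E
```

```text
time_s: 2.1
ee_pos: [0.503, -0.1234, 0.1098]
eef_rot: [-1.571, 0.0, -1.55]
force: [-0.1, -0.4, -0.6]
grip_width: 0.0005
2.2 [ 0.50342003 -0.12353883  0.11049409] [-0.47832128  0.60180905  0.87409753] 0.0005157511505019998
```

View pics/c2.png

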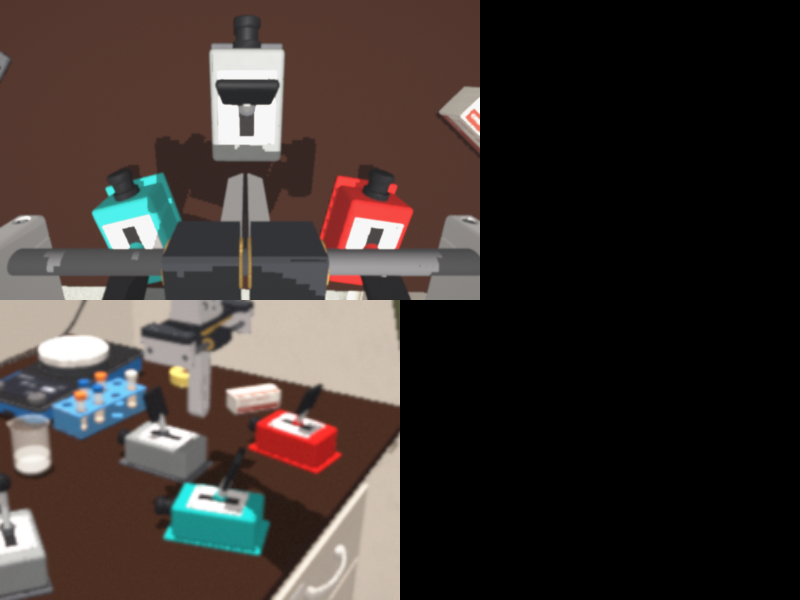

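The wrist view shows the shut fingers at (245,190) lined up with the paddle at (247,92), still leaning to the gland. I'll advance gently towards it.

```bash
python3 -m handwheel '[{"fingers":-1,"x":0,"y":0,"z":0.005,"spin":0},{"fingers":-1,"x":0,"y":0,"z":0.011,"spin":0},{"fingers":-1,"x":0,"y":0,"z":0.017,"spin":0},{"fingers":-1,"x":0,"y":0,"z":0.023,"spin":0},{"fingers":-1,"x":0,"y":0,"z":0.029,"spin":0},{"fingers":-1,"x":0,"y":0,"z":0.035,"spin":0},{"fingers":-1,"x":0,"y":0,"z":0.041,"spin":0},{"fingers":-1,"x":0,"y":0,"z":0.046,"spin":0},{"fingers":-1,"x":0,"y":0,"z":0.050,"spin":0},{"fingers":-1,"x":0,"y":0,"z":0.050,"spin":0}]'
python3 -c "
from h import *
snap('wrist','w2');o=get_obs();print(o['ee_pos'],o['force'])
for i in range(4):
  cams.camera('wrist');o=get_obs();print(o['ee_pos'],o['force'])"
```

```text
time_s: 3.2
ee_pos: [0.5533, -0.1223, 0.1094]
eef_rot: [-1.571, 0.0, -1.55]
force: [-0.2, -0.2, 0.8]
grip_width: 0.0007
[ 0.55300519 -0.1222746   0.10932934] [-1.43368564 -0.82281434  0.21392109]
[ 0.55284505 -0.12231332  0.1093412 ] [-0.00252634 -0.01117658 -0.60260837]
[ 0.55280126 -0.12232499  0.1094155 ] [ 0.0714444  -0.32836004  0.16106048]
[ 0.55279491 -0.12233853  0.10944765] [-0.20137568 -1.20325715 -0.29496923]
[ 0.55278684 -0.12234067  0.10948149] [0.01316796 0.14491952 0.52417544]
```

```bash
cat > f.py <<'E'
from h import *
F=[];X=[]
for i in range(6): cams.camera('wrist');o=get_obs();F.append(o['force']);X.append(o['ee_pos'])
print(o['time_s'],'F',np.mean(F,0).round(2),'each Fx',np.round([f[0] for f in F],1),'pos',np.mean(X,0).round(4))
E
python3 -m handwheel '[{"fingers":-1,"x":0,"y":0,"z":0.0005,"spin":0},{"fingers":-1,"x":0,"y":0,"z":0.001,"spin":0},{"fingers":-1,"x":0,"y":0,"z":0.0015,"spin":0},{"fingers":-1,"x":0,"y":0,"z":0.002,"spin":0},{"fingers":-1,"x":0,"y":0,"z":0.0025,"spin":0},{"fingers":-1,"x":0,"y":0,"z":0.003,"spin":0},{"fingers":-1,"x":0,"y":0,"z":0.0035,"spin":0},{"fingers":-1,"x":0,"y":0,"z":0.004,"spin":0},{"fingers":-1,"x":0,"y":0,"z":0.0045,"spin":0},{"fingers":-1,"x":0,"y":0,"z":0.005,"spin":0}]'
python3 f.py
```

```text
time_s: 4.45
ee_pos: [0.558, -0.1222, 0.1094]
eef_rot: [-1.571, 0.0, -1.55]
force: [-0.2, -0.0, -0.2]
grip_width: 0.0005
4.75 F [ 0.06  0.01 -0.2 ] each Fx [-0.1  0.6  0.1  0.2  0.1 -0.6] pos [ 0.558  -0.1222  0.1094]
```

```bash
python3 -m handwheel '[{"fingers":-1,"x":0,"y":0,"z":0.0002,"spin":0},{"fingers":-1,"x":0,"y":0,"z":0.0004,"spin":0},{"fingers":-1,"x":0,"y":0,"z":0.0006,"spin":0},{"fingers":-1,"x":0,"y":0,"z":0.0008,"spin":0},{"fingers":-1,"x":0,"y":0,"z":0.001,"spin":0},{"fingers":-1,"x":0,"y":0,"z":0.0012,"spin":0},{"fingers":-1,"x":0,"y":0,"z":0.0014,"spin":0},{"fingers":-1,"x":0,"y":0,"z":0.0016,"spin":0},{"fingers":-1,"x":0,"y":0,"z":0.0018,"spin":0},{"fingers":-1,"x":0,"y":0,"z":0.002,"spin":0}]'
python3 f.py
```

```text
time_s: 5.75
ee_pos: [0.5592, -0.1222, 0.1092]
eef_rot: [-1.573, 0.0, -1.55]
force: [-8.2, -0.8, 1.6]
grip_width: 0.0006
6.05 F [-8.09 -0.41  1.96] each Fx [-9.5 -7.1 -8.2 -7.7 -8.3 -7.7] pos [ 0.5592 -0.1222  0.1092]
```

It is in firm contact at about 8 N with no motion, exactly where the ON face was measured. An OFF paddle would have moved at 1 to 3 N, and some 40 mm earlier. It is already on, so I'm withdrawing straight back and then up.

```bash
python3 -m handwheel '[{"fingers":-1,"x":0,"y":0,"z":-0.003,"spin":0},{"fingers":-1,"x":0,"y":0,"z":-0.013,"spin":0},{"fingers":-1,"x":0,"y":0,"z":-0.030,"spin":0},{"fingers":-1,"x":0,"y":0,"z":-0.050,"spin":0},{"fingers":-1,"x":0,"y":0,"z":-0.065,"spin":0},{"fingers":-1,"x":0,"y":-0.02,"z":-0.070,"spin":0},{"fingers":-1,"x":0,"y":-0.050,"z":-0.075,"spin":0},{"fingers":-1,"x":0,"y":-0.085,"z":-0.080,"spin":0},{"fingers":-1,"x":0,"y":-0.11,"z":-0.085,"spin":0},{"fingers":-1,"x":0,"y":-0.12,"z":-0.085,"spin":0}]'
python3 f.py
python3 - <<'E'
from h import *
p,z,d=snap('scene','s3'); p=p.astype(int); V=np.linalg.inv(np.array(d['view'])); vv,uu=np.mgrid[:400,:640]
P=(np.stack([(uu-d['cx'])/d['fx']*z,(vv-d['cy'])/d['fy']*z,z,np.ones_like(z)],-1)@V.T)[...,:3]
w=np.zeros(z.shape,bool); w[165:230,285:350]=1
q=P[w&(z>0)&(p.max(-1)<80)]
for h in (.08,.09,.1,.11): print(h,np.median(q[abs(q[:,2]-h)<.005],axis=0).round(3))
print(np.abs(p[210:300,195:250]-np.load('pics/scene1.npz')['p'][210:300,195:250]).mean())
cv2.imwrite('pics/c3.png',cv2.resize(cv2.imread('pics/s3.png')[120:300,180:460],(784,504)))
E
```

```text
time_s: 7.05
ee_pos: [0.475, -0.1241, 0.2319]
eef_rot: [-1.567, -0.001, -1.55]
force: [0.8, -0.7, -0.7]
grip_width: 0.0001
7.35 F [ 0.02 -0.12 -0.05] each Fx [ 0.3  0.1  0.   0.6 -0.2 -0.7] pos [ 0.4749 -0.1239  0.2292]
0.08 [ 0.567 -0.118  0.08 ]
0.09 [ 0.571 -0.119  0.09 ]
0.1 [ 0.574 -0.121  0.099]
0.11 [ 0.577 -0.122  0.108]
3.9466666666666668
```

View pics/c3.png

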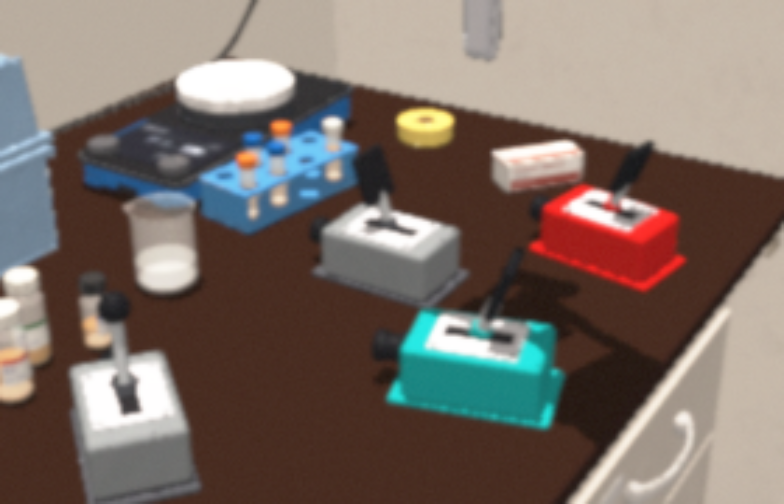

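The picture shows the paddle (375,180) still leaning to the gland, the ball switch (115,310) unchanged and the hand well clear. Handing in.

```bash
python3 -c "
from station import workorder; print(workorder.hand_in())"
```

```text
the job is handed in; nothing more can be done
None
```

The paddle switch was already on, so I only touched the paddle and did not flip it. I pressed its back with the shut fingertips towards the gland, then drew the hand back and up. The job was handed in at about 7.4 s.

- **Lean:** the cameras showed the paddle leaning to the gland before I touched it. The fingertips met nothing until about where that lean puts its face, about 2 mm earlier than measured. There it held still, where an off paddle would have met them about 40 mm earlier and moved at 1–3 N.
- **Contact force:** it reached about 8 N, more than the light touch I intended. My last step was 2 mm and the stop is stiff. I did not press further.
- **Last checks:** the paddle's position is the same as before within 1 mm and it still leans to the gland. The force on the hand is about 0 N, with the fingertips about 0.21 m above the worktop. I never went near the ball switch, and it looks unchanged. A pixel comparison around it gave a small mean difference (about 4 of 255), which I take to be image noise but did not look into.

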